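# Turn the vibrating table up one click and start it

## Robot

A 7-joint arm with a two-finger parallel gripper is mounted at the origin on the work surface. World frame = base frame: x ahead of the robot, y to its left, z up, the work surface at z = 0. Lengths are in m, angles in rad, forces in N, time in s.
With the tool pointing down it reaches from about 0.4 to 0.85 m from the base axis. Payload 4.5 kg.
Tool frame: the origin (TCP) lies midway between the tips of the shut fingers; the grasp point (between the pads) lies 19 mm behind it; z points along the fingers, x is the direction in which the jaws open and shut, and the axes are right-handed (so a half turn about z gives the same grasp; the last joint's range is limited). The gripper opens to 88 mm and grips with 3 to 60 N. Pads are 18 mm wide; open, the fingers measure 123 mm over their backs; the gripper's body (75 mm by 187 mm) begins 45 mm behind the grasp point.
Start: joints at [-1.294, 0.689, -0.195, 1.565, 0.157, 0.902, -0.215], TCP at [0.15, 0.607, 0.239] pointing down, gripper open.
Joint ranges: [-3.01, 3.01], [-0.46, 2.08], [-1.47, 1.51], [0.13, 2.56], [-1, 4.14], [0.04, 2.09], [-2.66, 2.66]. Speed limits (rad/s): [2.57, 2.57, 3.14, 3.14, 3.14, 3.14, 3.14].

## Interface

Orientations are given as a unit quaternion [x, y, z, w].
In Python, from plant import r gives the robot as it stands. The module is installed in compiled form; this text tells all that it offers.
- The arm moves only by the tool play_rows, never from a script. Its argument "increments" is a list of rows, each a list of 7 numbers: the opening, from 0 (shut) to 1 (fully open), then the shift along the tool's x, y, z in mm, then the turn, a rotation vector about the tool's x, y, z in rad. In form: [[hand, dx, dy, dz, wx, wy, wz], ...]. A call has exactly 8 rows; each row shifts and turns the pose as measured when the row begins, along the tool's axes as they then stand; what a row does not reach is not made up. A row lasts 1/8 s, in which the tool goes at most 62.5 mm and 10.7 degrees, less where a joint would pass 70% of its speed; a pose out of reach is approached as far as the arm can. A call is refused whole if a number of a shift passes 62.5 or a number of a turn 0.188, either way. A call with a gripper value outside its range is refused whole. The fingers move at their own pace and stop on an object; "grip_force" is the grip in N (left out, the last holds). Time passes only in rows, so rows that do not move let the fingers close, or fill a call up. It gives the time, the measured TCP pose, the force and the opening at its end, in the units of the state.
- r.get_state(): the state, without advancing time (a new reading comes with each control period).
- r.snapshot(name): name is "side" or "top" or "wrist"; returns the picture (400x640x3 uint8, red, green, blue); there is no depth.
- r.get_calibration(name): a dict with "fx", "fy", "cx", "cy" (pixels), "R" (3x3) and "t" (3): a world point X has camera coordinates R X + t. Camera axes: x right, y down, z forward; pixel columns grow to the right and rows downward; lengths in m; the calibration is good to about 2 mm. A picture is of the moment at which its call begins: read the wrist's pose just before it. get_calibration takes no time and is no camera call; for the wrist camera it gives the pose at the moment of the call.
- r.finish_job(): hands the job in, once; it reports no verdict.
The state is a dict: "clock": time; "q": joint angles; "qd": joint speeds; "joint_torque": joint torques, N m; "tool_pos": TCP position; "eef_rot": TCP orientation; "contact_force": force on the tool from outside, world axes, zero at the start; "moment": the same for the moment, N m; "opening": opening from 0.0 (shut) to 1.0 (fully open).
Only numpy, scipy, OpenCV 4.12 (cv2) and the standard library are available. Lean on these libraries where they do the work, as an engineer would, in place of code of your own. Each camera call takes 0.05 s, during which the arm holds its last target.

## Task

With the fingertips, turn the big knurled dial on the vibrating table's control box clockwise by one click, so that its pointer rests at the two dots (never on to the three dots). Then press the flat start button fully in and let it go. Do not press the mushroom-headed stop button, do not press start before the dial is set, and leave everything else where it stands.

Things in the scene. Friction and masses are not known exactly. Their poses are not given: they have to be found in the camera images.
- controller: grey steel control box of the vibrating table, fixed; 200 mm (own x) by 300 mm (own y), flat top 65 mm above the bench. Origin under its centre; own z up, own -x is its front towards the robot (yaw up to 0.35 rad either way). In its frame the dial's axis is at (0, +70) mm, the buttons at (-45, -85) and (+45, -85) mm; which button is where varies
- two_dots (a point): middle of the two white dots painted on the box's top, 65 mm from the dial's axis along the controller's own +x. One dot lies 46 degrees anticlockwise of it round the dial seen from above, three dots 46 degrees clockwise
- dial_top (a point): centre of the dial's flat top, on its vertical axis, 91 mm above the bench. Black disc with knurled rim, diameter 104, height 22 mm, too wide to pinch; does not move down when pressed. Turned by a fingertip pressed on its top or against its rim: at most 0.1 N m takes it over a click. It stays where a finger holds it; let go, it snaps to the nearest detent
- dial_pointer (a point): on the dial's top 46 mm from its axis, near the outer end of the white pointer line (which runs from 23 to 49 mm from the axis)
- dial (a joint): dial angle in rad, growing clockwise seen from above. Detents (rest positions) at 0 (pointer to one dot, the start), 0.8 (two dots: pointer along the controller's own +x) and 1.6 (three dots). The tops between detents are at 0.4 and 1.2: let go between those it settles to 0.8. End stops at -0.15 and 1.75. A fingertip leaning on it with 10 N turns it
- start_top (a point): centre of the top of the start button: flat black cap of diameter 30 mm in a steel collar of diameter 40 mm, top 81 mm above the bench (16 mm above the box)
- start (a joint): start button travel in m, pressed straight down: 0 released, 0.006 fully in; sprung, 2 N to begin, 5 N fully in
- stop_top (a point): centre of the top of the stop button: black mushroom head of diameter 44 mm on a stem, top 99 mm above the bench (34 mm above the box)
- stop (a joint): stop button travel in m, 0 released, 0.006 fully in; sprung like the start button
- vib_table: vibrating table, fixed to the bench at the robot's right: steel plate 240 x 240 mm, top 90 mm above the bench; origin under its centre
- mould: open plywood mould box 120 x 100 x 60 mm with a plaster block in it, standing on the vibrating table; origin under its centre; leave it alone
- dowel_stub: loose upright wooden dowel stub, diameter 28, height 45 mm, standing on the controller's top, about 106 mm from the dial's centre; origin under its centre; leave it alone
- mixing_cup: white plastic cup, rim diameter 80, height 85 mm, beside the controller; origin under its centre; leave it alone
- glue_bottle: yellow plastic bottle, diameter 68, height 170 mm; origin under its centre; leave it alone
- spatula: spatula with a wooden handle, lying on the bench between the robot and the vibrating table; leave it alone
- paint_brush: paint brush lying on the bench; leave it alone
- plaster_cast: small turned plaster figure, foot diameter 70, height 80 mm; origin under its centre; leave it alone
- offcut: wooden offcut 110 x 60 x 22 mm lying flat; origin under its centre; leave it alone

How it is judged:
By the outcome, as a careful person would: the job done as asked, in the order asked, and still so for the second after the job is handed in, with the robot touching nothing.
It also fails if it takes over 38 s, if anything falls off the work surface, if the arm or the gripper's body presses on something with over 40 N, if the wrist force passes 120 N, or if a joint passes its speed limit or range.

## Working session

There is one attempt and no reset: what is moved stays moved. The work goes in short steps, Python scripts to look and compute and a tool call to move; the robot and the scene stay as the last step left them, time stands still between calls to the robot, and variables do not carry over. Pictures are saved under pics/ and viewed, and the job is handed in when it is done.

Besides the shell and the picture viewer there is one more tool, called after "Request:" in YAML: its name, and indented under it one key for each argument. play_rows: Moves the arm, as the interface text tells. Its arguments: {"type":"object","properties":{"increments":{"type":"array"},"grip_force":{"type":"number"}},"required":["increments"]}

```bash
mkdir -p pics; python3 - <<'E'
from plant import r
import cv2,numpy as np
s=r.get_state();print(s)
for n in("top","side"):
    im=r.snapshot(n);cv2.imwrite(f"pics/{n}0.png",im[:,:,::-1])
    c=r.get_calibration(n);print(n,c)
    np.savez(f"{n}0.npz",im=im,**c)
E
```

```text
{'clock': 0.0, 'q': array([-1.29419547,  0.69000404, -0.19449518,  1.56637748,  0.15730449,
        0.9024967 , -0.21509597]), 'qd': array([-0.0028686 ,  0.00040761,  0.00041955, -0.00117685,  0.00087189,
        0.00049374, -0.00169725]), 'joint_torque': array([ 4.66441616e-04, -5.27558899e+01, -1.26654122e+00, -1.53426468e+01,
       -5.26216824e-02,  6.76886397e-03,  1.68969154e-04]), 'tool_pos': array([0.1501672 , 0.60601816, 0.23788814]), 'eef_rot': array([ 7.87509587e-01,  6.16301673e-01, -6.96619312e-04,  6.41693300e-04]), 'contact_force': array([ 0.57738553, -0.32623763,  0.88390308]), 'moment': array([-0.03030879, -0.01384338,  0.05971211]), 'opening': 0.9950445596459075}
top {'fx': 409.8928699966368, 'fy': 409.8928699966368, 'cx': 320.20666901234284, 'cy': 209.93778398101782, 'R': array([[-0.01509426, -0.99959708,  0.02403825],
       [-0.98704884,  0.01105618, -0.1600386 ],
       [ 0.15970834, -0.0261426 , -0.98681802]]), 't': array([-0.01206709,  0.52671492,  1.3368277 ])}
side {'fx': 367.0948586558832, 'fy': 367.0948586558832, 'cx': 320.4887795253671, 'cy': 204.32999204798142, 'R': array([[ 0.99465066, -0.10303586, -0.00732681],
       [-0.08157452, -0.73999932, -0.66764257],
       [ 0.06336929,  0.6646688 , -0.74444591]]), 't': array([-0.52711842,  0.1034613 ,  1.21575698])}
```

View pics/top0.png

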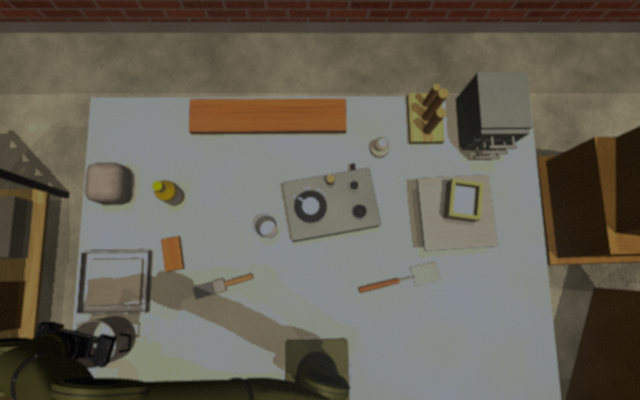

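View pics/side0.png

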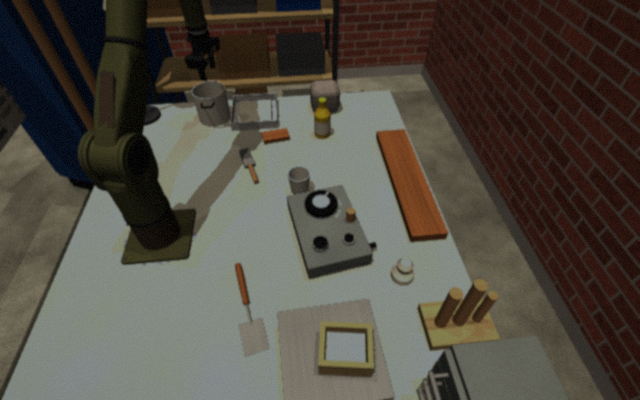

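The top view shows the control box centred near (331,204), with the dial at (310,206), buttons near (354,184) and (359,211), and the stub near (329,179). I'll zoom in next.

```bash
python3 - <<'E'
import cv2,numpy as np
a=np.load("top0.npz")["im"];b=np.load("side0.npz")["im"]
A=cv2.resize(a[155:255,265:395],None,fx=6,fy=6,interpolation=cv2.INTER_CUBIC)
B=cv2.resize(b[175:285,275:395],None,fx=5.4,fy=5.4,interpolation=cv2.INTER_CUBIC)
for n,i in(("topz",A),("sidez",B)):cv2.imwrite(f"pics/{n}.png",cv2.convertScaleAbs(i[:,:,::-1],alpha=1.5))
E
```

```text
(no output)
```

View pics/topz.png

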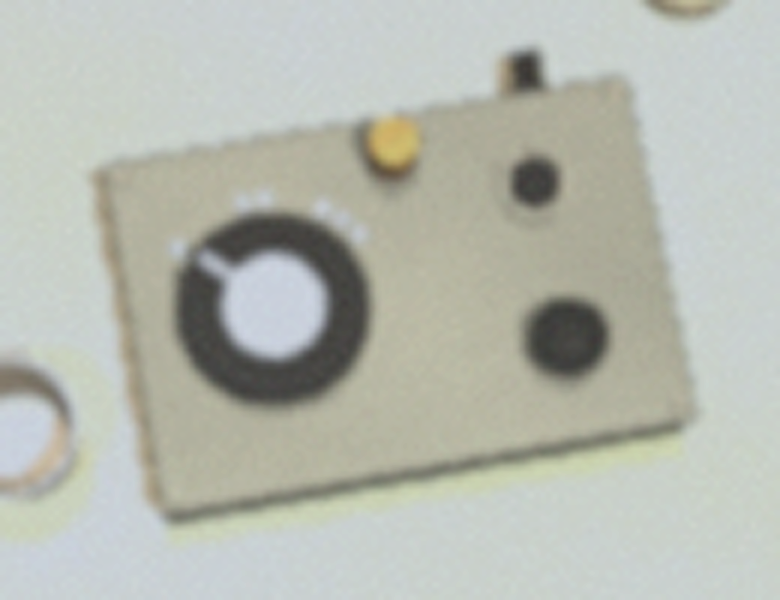

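View pics/sidez.png

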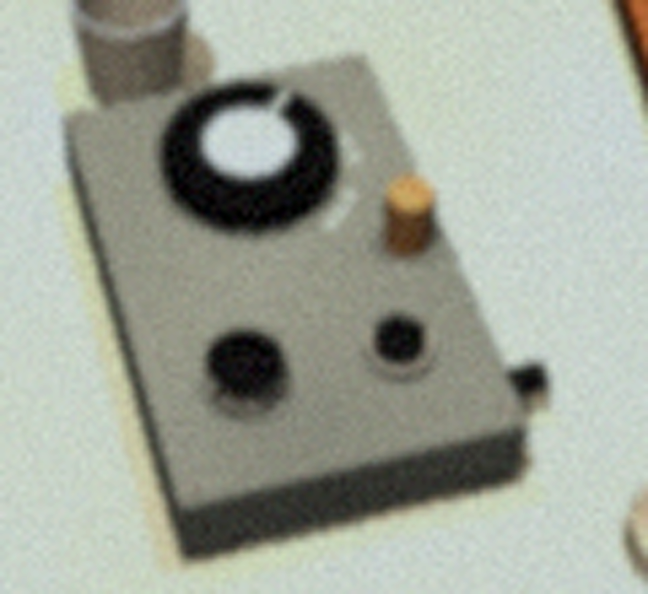

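The zoom shows the pointer at one dot. The start button (small, collared) is at the far position (534,181) in the zoom, the mushroom stop is nearer at (568,336), and the stub is at (394,143).

```bash
cat > h.py <<'E'
import numpy as np,cv2
def ray(c,u,v,z):
    d=np.array([(u-c["cx"])/c["fx"],(v-c["cy"])/c["fy"],1.0]);R=c["R"]
    o=-R.T@c["t"];d=R.T@d
    return (o+d*(z-o[2])/d[2])[:2]
def tocam(c,X):
    p=c["R"]@np.asarray(X)+c["t"];return np.array([c["fx"]*p[0]/p[2]+c["cx"],c["fy"]*p[1]/p[2]+c["cy"]])
E
python3 - <<'E'
from h import *
c=np.load("top0.npz");im=c["im"]
f=6
A=cv2.resize(im[155:255,265:395],None,fx=f,fy=f,interpolation=cv2.INTER_CUBIC)
g=A.max(2)
toim=lambda p:(np.array(p)+.5)/f-.5+np.array([265,155])
m=(g<75).astype(np.uint8)
cs,_=cv2.findContours(m,cv2.RETR_EXTERNAL,cv2.CHAIN_APPROX_NONE)
for k in cs:
    if cv2.contourArea(k)<800: continue
    (x,y),r_=cv2.minEnclosingCircle(k); M=cv2.moments(k);x,y=M["m10"]/M["m00"],M["m01"]/M["m00"]
    print("dark",(x,y),cv2.boundingRect(k),[ray(c,*toim((x,y)),z).round(4) for z in(.065,.081,.091,.099)])
h=cv2.cvtColor(A,cv2.COLOR_RGB2HSV);m=((h[...,1]>110)&(h[...,2]>110)).astype(np.uint8)
for k in cv2.findContours(m,cv2.RETR_EXTERNAL,cv2.CHAIN_APPROX_NONE)[0]:
    if cv2.contourArea(k)<800: continue
    M=cv2.moments(k);x,y=M["m10"]/M["m00"],M["m01"]/M["m00"];print("stub",x,y,ray(c,*toim((x,y)),.110))
for n,p in dict(cornerFL=(100,172),FR=(628,80),NR=(690,415),NL=(160,515)).items():print(n,ray(c,*toim(p),.065))
for n,p in dict(one=(178,246),two=(254,200),three=(342,220)).items():print(n,ray(c,*toim(p),.065))
print("pointer tip",ray(c,*toim((200,254)),.091))
E
```

```text
dark (566.3461131043908, 337.481086622245) (526, 300, 82, 77) [array([ 0.5184, -0.147 ]), array([ 0.5159, -0.145 ]), array([ 0.5143, -0.1438]), array([ 0.5131, -0.1428])]
dark (274.5239301326429, 313.61994146451286) (177, 215, 191, 190) [array([0.5336, 0.0141]), array([0.5309, 0.0142]), array([0.5292, 0.0142]), array([0.5278, 0.0142])]
dark (534.4992472146944, 181.96838301716352) (512, 159, 45, 48) [array([ 0.6065, -0.1318]), array([ 0.603, -0.13 ]), array([ 0.6007, -0.1289]), array([ 0.5989, -0.128 ])]
dark (525.7070462346053, 72.73551383000202) (512, 54, 29, 37) [array([ 0.6694, -0.1286]), array([ 0.6651, -0.1269]), array([ 0.6624, -0.1258]), array([ 0.6602, -0.1249])]
stub 392.4625385337086 142.8581959522852 [ 0.61880016 -0.05050262]
cornerFL [0.61455704 0.11027517]
FR [ 0.6647174  -0.18617305]
NR [ 0.47446468 -0.21389913]
NL [0.42314285 0.07767846]
one [0.57217329 0.06715487]
two [0.59779715 0.02482099]
three [ 0.58595562 -0.02394966]
pointer tip [0.56245898 0.05427356]
```

Request:
play_rows:
  increments:
    - [0,-30,29,0,0,0,0]
    - [0,-40,38,0,0,0,0]
    - [0,-40,38,0,0,0,0]
    - [0,-40,38,0,0,0,0]
    - [0,-40,38,0,0,0,0]
    - [0,-40,38,0,0,0,0]
    - [0,-40,38,0,0,0,0]
    - [0,-40,38,0,0,0,0]
  grip_force: 20

```text
clock: 1.1
tool_pos: [0.3656, 0.227, 0.2353]
eef_rot: [0.785, 0.62, -0.001, -0.0]
contact_force: [1.2, 0.2, -0.2]
opening: 0.116
```

Request:
play_rows:
  increments:
    - [0,-35,33,5,0,0,0]
    - [0,-38,36,10,0,0,0]
    - [0,-38,36,10,0,0,0]
    - [0,-38,36,10,0,0,0]
    - [0,-28,27,10,0,0,0]
    - [0,-8,8,5,0,0,0]
    - [0,0,0,0,0,0,0]
    - [0,0,0,0,0,0,0]

```text
clock: 2.1
tool_pos: [0.4973, -0.0034, 0.183]
eef_rot: [0.786, 0.618, -0.001, -0.001]
contact_force: [0.3, 0.0, 0.1]
opening: 0.008
```

```bash
python3 - <<'E'
from plant import r
import cv2,numpy as np
s=r.get_state();print(s["clock"],s["tool_pos"],s["eef_rot"],s["contact_force"],s["opening"])
c=r.get_calibration("wrist");im=r.snapshot("wrist");np.savez("w1.npz",im=im,**c);cv2.imwrite("pics/w1.png",im[:,:,::-1])
E
```

```text
2.1 [ 0.49726965 -0.00340784  0.1829653 ] [ 0.78633943  0.61779218 -0.00141924 -0.00105442] [0.33179769 0.02740379 0.05365748] 0.0076275169173968295
```

View pics/w1.png

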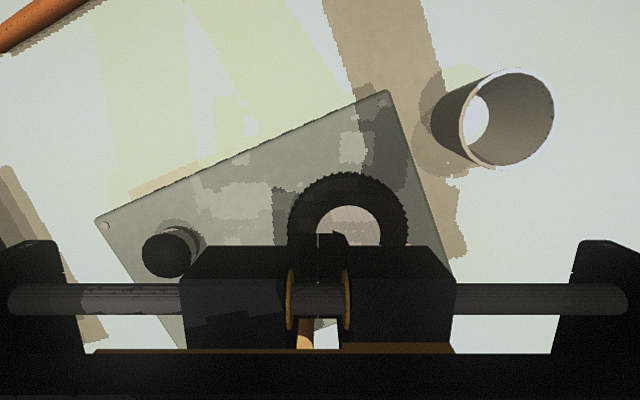

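```bash
python3 - <<'E'
from h import *
c=np.load("w1.npz");im=c["im"]
print("tcp px",tocam(c,[.49727,-.00341,.18297]))
print("scale px/m at tcp",c["fx"]/(c["R"]@np.array([.49727,-.0034,.183])+c["t"])[2])
print("dial c pred",tocam(c,[.5325,.016,.091]),"stop",tocam(c,[.514,-.1443,.099]))
print("stop meas",ray(c,170,252,.099))
for p in((290,215),(407,225),(347,173)):print("rim",ray(c,*p,.091))
cv2.imwrite("pics/w1z.png",cv2.convertScaleAbs(cv2.resize(im[150:360,180:460],None,fx=2.8,fy=2.8)[:,:,::-1],alpha=2.5,beta=20))
E
```

```text
tcp px [317.9038601  246.32100141]
scale px/m at tcp 1852.6645728807066
dial c pred [349.21200139 232.54044002] stop [162.95876169 257.65698884]
stop meas [ 0.51043349 -0.13647634]
rim [ 0.50491536 -0.0296488 ]
rim [0.53741804 0.06569775]
rim [0.48090336 0.02514469]
```

View pics/w1z.png

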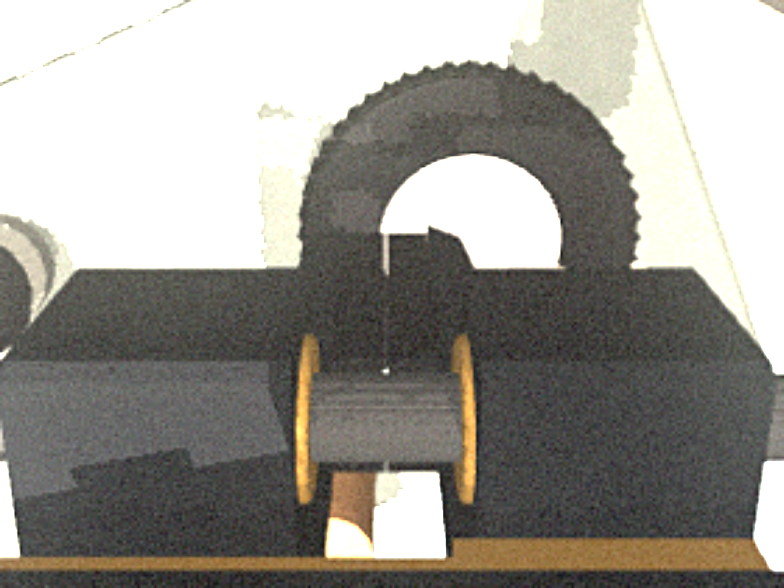

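The pictures agree: dial axis near (0.5325, 0.016) within about 2 mm. I'll go above the near half of the dial, with tool x tangential, then down.

Request:
play_rows:
  increments:
    - [0,14,-3.5,10,0,0,0]
    - [0,13,-3,15,0,0,0]
    - [0,0,0,20,0,0,0]
    - [0,0,0,20,0,0,0]
    - [0,0,0,10,0,0,0]
    - [0,0,0,4,0,0,0]
    - [0,0,0,0,0,0,0]
    - [0,0,0,0,0,0,0]

```text
clock: 3.15
tool_pos: [0.4967, 0.0355, 0.106]
eef_rot: [0.781, 0.624, 0.002, -0.001]
contact_force: [-0.4, 0.4, 0.4]
opening: 0.006
```

Request:
play_rows:
  increments:
    - [0,-8,2,4,0,0,0]
    - [0,-1,0.3,3,0,0,0]
    - [0,0,0,2,0,0,0]
    - [0,0,0,2,0,0,0]
    - [0,0,0,1,0,0,0]
    - [0,0,0,0,0,0,0]
    - [0,0,0,0,0,0,0]
    - [0,0,0,0,0,0,0]

```text
clock: 4.15
tool_pos: [0.4976, 0.0252, 0.0939]
eef_rot: [0.782, 0.624, 0.003, -0.001]
contact_force: [0.3, 0.2, -0.1]
opening: 0.005
```

Request:
play_rows:
  increments:
    - [0,0,0,1.5,0,0,0]
    - [0,0,0,1.5,0,0,0]
    - [0,0,0,1.5,0,0,0]
    - [0,0,0,1.5,0,0,0]
    - [0,0,0,1.5,0,0,0]
    - [0,0,0,1.5,0,0,0]
    - [0,0,0,1.5,0,0,0]
    - [0,0,0,1.5,0,0,0]

```text
clock: 5.15
tool_pos: [0.4977, 0.0254, 0.0913]
eef_rot: [0.782, 0.624, 0.005, 0.003]
contact_force: [-3.1, -0.2, 17.8]
opening: 0.007
```

Request:
play_rows:
  increments:
    - [0,3.6,0.2,1.2,0,0,0.1]
    - [0,3.6,0.2,1.2,0,0,0.1]
    - [0,3.6,0.2,1.2,0,0,0.1]
    - [0,3.6,0.2,1.2,0,0,0.1]
    - [0,3.6,0.2,1.2,0,0,0.1]
    - [0,0,0,1.2,0,0,0]
    - [0,0,0,1.2,0,0,0]
    - [0,0,0,1.2,0,0,0]

```text
clock: 6.15
tool_pos: [0.5115, 0.0453, 0.0915]
eef_rot: [0.915, 0.404, 0.014, 0.003]
contact_force: [-0.1, 1.6, 12.1]
opening: 0.011
```

```bash
cat > look.py <<'E'
from plant import r
import cv2,numpy as np,sys
n=sys.argv[1]
s=r.get_state();print(s["clock"],s["tool_pos"],s["eef_rot"],s["contact_force"])
c=r.get_calibration("side");b=r.snapshot("side")
B=cv2.resize(b[175:285,275:395],None,fx=5.4,fy=5.4,interpolation=cv2.INTER_CUBIC)
cv2.imwrite(f"pics/{n}.png",cv2.convertScaleAbs(B[:,:,::-1],alpha=1.6));np.savez(n+".npz",im=b,**c)
E
python3 look.py s1
```

```text
6.15 [0.51154436 0.04525468 0.09147528] [0.91463571 0.40403033 0.013924   0.00267093] [-0.05315148  1.61051196 12.06702169]
```

View pics/s1.png

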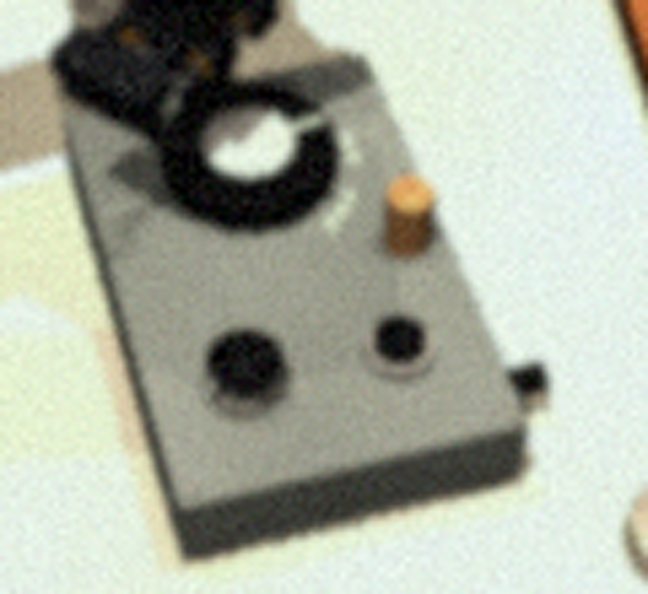

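```bash
python3 - <<'E'
from h import *
c=np.load("s1.npz")
for p in((322,118),(310,124),(298,130)):
    w=ray(c,275+p[0]/5.4,175+p[1]/5.4,.091)-np.array([.5325,.016]);print(w,"angle",.8-(np.arctan2(w[1],w[0])-.168))
E
```

```text
[0.04748415 0.01088233] angle 0.7427122051773754
[0.03963121 0.00675297] angle 0.7992257979295563
[0.0318205  0.00264581] angle 0.8850430116104953
```

The pointer has followed the finger to about 0.75–0.8 rad, i.e. the two dots. I'll lift off and look.

Request:
play_rows:
  increments:
    - [0,0,0,-3,0,0,0]
    - [0,0,0,-10,0,0,0]
    - [0,0,0,-20,0,0,0]
    - [0,0,0,-25,0,0,0]
    - [0,0,0,-25,0,0,0]
    - [0,0,0,-10,0,0,0]
    - [0,0,0,0,0,0,0]
    - [0,0,0,0,0,0,0]

```text
clock: 7.2
tool_pos: [0.5075, 0.044, 0.1876]
eef_rot: [0.915, 0.404, 0.013, 0.003]
contact_force: [0.0, -1.0, 1.2]
opening: 0.004
```

```bash
python3 look.py s2
```

```text
7.2 [0.50752484 0.04400336 0.18762664] [0.91470322 0.40392448 0.01250964 0.00255971] [ 0.03087138 -0.95848433  1.22675003]
```

View pics/s2.png

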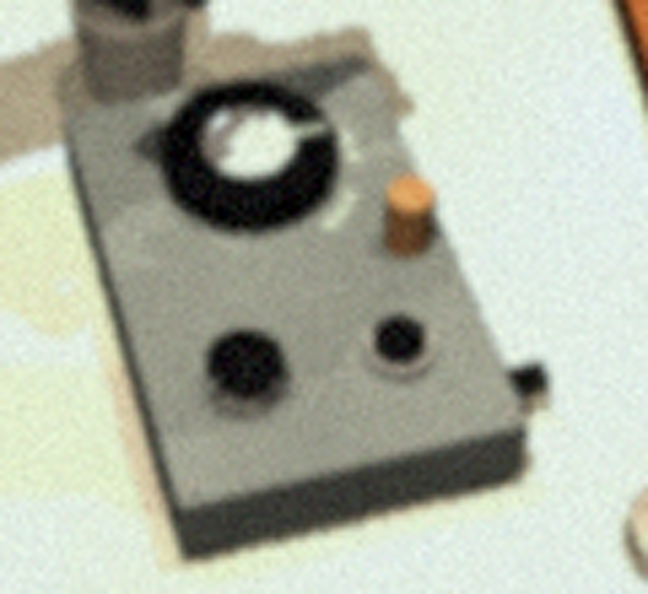

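The pointer now sits at the two-dots detent. Next I'll move over the start button, taking out the small tilt.

Request:
play_rows:
  increments:
    - [0,-8,22,-3,0.015,-0.021,0]
    - [0,-12,34,0,0,0,0]
    - [0,-13,38,0,0,0,0]
    - [0,-13,38,0,0,0,0]
    - [0,-10,30,0,0,0,0]
    - [0,-5,14,0,0,0,0]
    - [0,0,0,0,0,0,0]
    - [0,0,0,0,0,0,0]

```text
clock: 8.25
tool_pos: [0.5949, -0.1202, 0.1826]
eef_rot: [0.913, 0.407, -0.007, -0.005]
contact_force: [0.8, -0.6, -0.8]
opening: 0.006
```

```bash
python3 - <<'E'
from plant import r
from h import *
s=r.get_state();print(s["tool_pos"],s["eef_rot"])
c=r.get_calibration("top");im=r.snapshot("top");np.savez("top2.npz",im=im,**c)
A=cv2.resize(im[155:255,265:395],None,fx=6,fy=6,interpolation=cv2.INTER_CUBIC)
cv2.imwrite("pics/top2.png",cv2.convertScaleAbs(A[:,:,::-1],alpha=1.5))
from scipy.spatial.transform import Rotation as Ro
R=Ro.from_quat(s["eef_rot"])
d=np.array([.603,-.130,.10])-s["tool_pos"];print("tool shift mm",1000*R.inv().apply(d),"z axis",R.as_matrix()[:,2])
E
```

```text
[ 0.59492458 -0.12018163  0.18263006] [ 0.91346218  0.40684486 -0.00652877 -0.004634  ]
tool shift mm [-1.22292965 13.70789903 82.46173431] z axis [-0.01569821  0.00315357 -0.9998718 ]
```

View pics/top2.png

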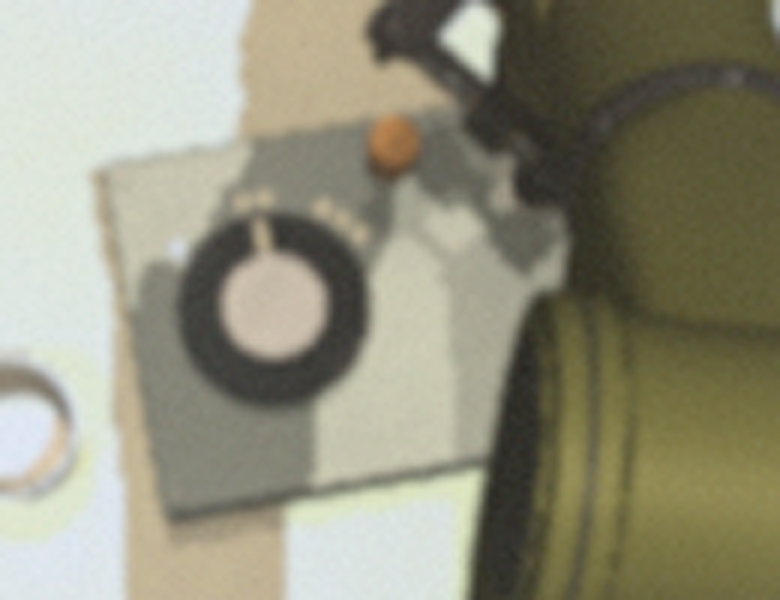

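The pointer at (261,232) lines up with the two dots at (254,200), and the stub hasn't moved. Next is centring over start and descending.

Request:
play_rows:
  increments:
    - [0,-1,7,5,0,0,0]
    - [0,0,5,15,0,0,0]
    - [0,0,0,20,0,0,0]
    - [0,0,0,20,0,0,0]
    - [0,0,0,12,0,0,0]
    - [0,0,0,5,0,0,0]
    - [0,0,0,0,0,0,0]
    - [0,0,0,0,0,0,0]

```text
clock: 9.3
tool_pos: [0.6027, -0.1264, 0.1006]
eef_rot: [0.913, 0.409, -0.006, -0.005]
contact_force: [0.1, 0.1, -0.0]
opening: 0.007
```

```bash
python3 - <<'E'
from plant import r
from h import *
from scipy.spatial.transform import Rotation as Ro
s=r.get_state();R=Ro.from_quat(s["eef_rot"])
d=np.array([.603,-.130,.084])-s["tool_pos"];print(s["tool_pos"],"tool shift mm",1000*R.inv().apply(d),"z axis",R.as_matrix()[:,2])
q=s["eef_rot"].copy();q[2:]=0;print((R.inv()*Ro.from_quat(q)).as_rotvec())
E
python3 look.py s3
```

```text
[ 0.60268514 -0.12637661  0.10059588] tool shift mm [-2.3700141   2.88984996 16.57357006] z axis [-0.01596121  0.00414827 -0.99986401]
[-0.01467446  0.00752684  0.        ]
9.3 [ 0.60268514 -0.12637661  0.10059588] [ 0.91252829  0.40893046 -0.00643479 -0.00515657] [ 0.11344305  0.11125621 -0.0230398 ]
```

View pics/s3.png

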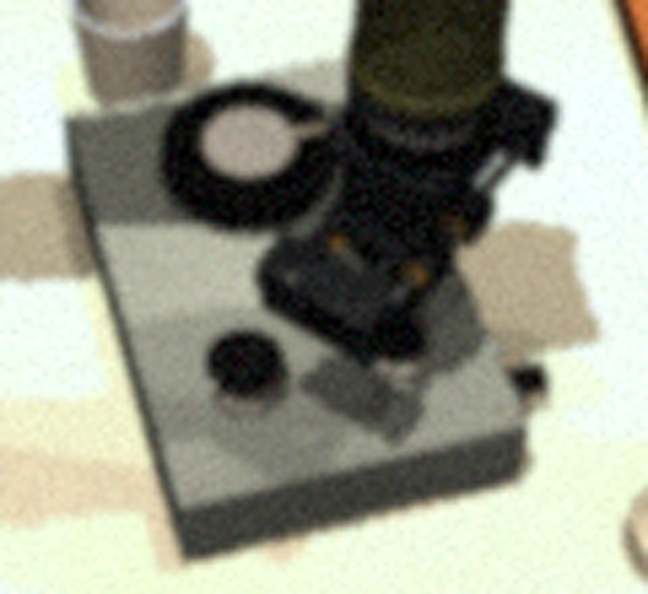

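The fingertips are over the start button at (400,345), clear of the stop and the stub.

Request:
play_rows:
  increments:
    - [0,-1.5,2,4,-0.014,0.007,0]
    - [0,-0.5,0.5,4,0,0,0]
    - [0,0,0,3,0,0,0]
    - [0,0,0,2,0,0,0]
    - [0,0,0,2,0,0,0]
    - [0,0,0,1,0,0,0]
    - [0,0,0,0.5,0,0,0]
    - [0,0,0,0,0,0,0]

```text
clock: 10.35
tool_pos: [0.6039, -0.1299, 0.084]
eef_rot: [0.913, 0.409, 0.001, 0.001]
contact_force: [-0.1, -0.2, -0.2]
opening: 0.003
```

Request:
play_rows:
  increments:
    - [0,0,0,2,0,0,0]
    - [0,0,0,2,0,0,0]
    - [0,0,0,2,0,0,0]
    - [0,0,0,2,0,0,0]
    - [0,0,0,2,0,0,0]
    - [0,0,0,2,0,0,0]
    - [0,0,0,2,0,0,0]
    - [0,0,0,2,0,0,0]

```text
clock: 11.35
tool_pos: [0.6041, -0.1299, 0.0753]
eef_rot: [0.913, 0.409, 0.001, 0.002]
contact_force: [-4.2, 1.3, 16.8]
opening: 0.002
```

z stopped at 75.3 mm, where full travel (75 mm) is expected, with 17 N. I'll press a touch harder to confirm the stop, then release.

Request:
play_rows:
  increments:
    - [0,0,0,2.5,0,0,0]
    - [0,0,0,2.5,0,0,0]
    - [0,0,0,2.5,0,0,0]
    - [0,0,0,2.5,0,0,0]
    - [0,0,0,2.5,0,0,0]
    - [0,0,0,2.5,0,0,0]
    - [0,0,0,2.5,0,0,0]
    - [0,0,0,2.5,0,0,0]

```text
clock: 12.35
tool_pos: [0.6041, -0.1299, 0.0753]
eef_rot: [0.913, 0.408, 0.003, 0.004]
contact_force: [-6.1, 0.8, 21.8]
opening: 0.009
```

Request:
play_rows:
  increments:
    - [0,0,0,-3,0,0,0]
    - [0,0,0,-10,0,0,0]
    - [0,0,0,-20,0,0,0]
    - [0,0,0,-30,0,0,0]
    - [0,0,0,-30,0,0,0]
    - [0,0,0,-30,0,0,0]
    - [0,0,0,-20,0,0,0]
    - [0,0,0,0,0,0,0]

```text
clock: 13.35
tool_pos: [0.6028, -0.1291, 0.2226]
eef_rot: [0.913, 0.408, 0.003, 0.004]
contact_force: [-0.2, 0.5, -0.9]
opening: 0.007
```

Request:
play_rows:
  increments:
    - [0,8,-25,0,0,0,0]
    - [0,12,-38,0,0,0,0]
    - [0,14,-40,0,0,0,0]
    - [0,14,-40,0,0,0,0]
    - [0,14,-40,0,0,0,0]
    - [0,8,-25,0,0,0,0]
    - [0,0,0,0,0,0,0]
    - [0,0,0,0,0,0,0]

```text
clock: 14.35
tool_pos: [0.4881, 0.065, 0.2126]
eef_rot: [0.913, 0.407, -0.003, 0.002]
contact_force: [-0.0, -0.6, 0.5]
opening: 0.005
```

```bash
python3 look.py s4; python3 - <<'E'
from plant import r
import cv2
im=r.snapshot("top");A=cv2.resize(im[155:255,265:395],None,fx=6,fy=6,interpolation=cv2.INTER_CUBIC)
cv2.imwrite("pics/top4.png",cv2.convertScaleAbs(A[:,:,::-1],alpha=1.5))
E
```

```text
14.35 [0.48811099 0.06503928 0.21262908] [ 0.91331501  0.40723537 -0.00298861  0.00247472] [-0.02335045 -0.64572817  0.46358553]
```

View pics/s4.png

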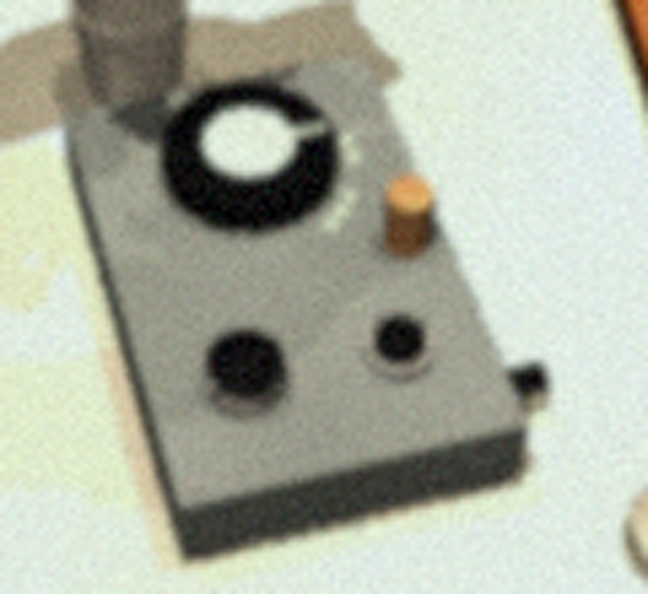

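View pics/top4.png

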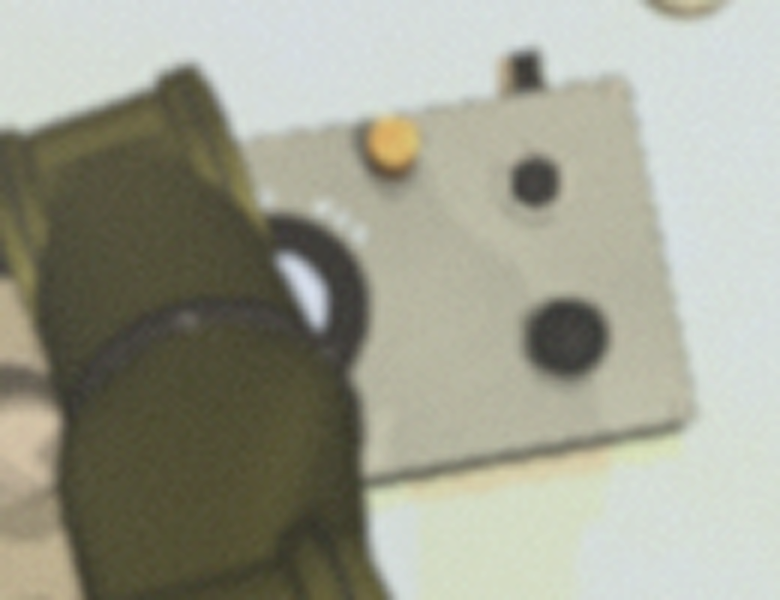

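The side view shows the pointer at (315,130), still at the two dots. The start button (400,338) is out again, and the stop button and stub have not moved. The robot is clear of everything, so I'm handing in.

```bash
python3 -c "
from plant import r
print(r.finish_job(), r.get_state()['clock'])"
```

```text
the job is handed in; nothing more can be done
the job is handed in; nothing more can be done
```

I turned the dial one click clockwise to the two dots, then pressed the start button fully in and let it go. The job was handed in at about 14.5 s on the clock, against the 38 s limit.

- **Dial:** I pressed on its top with the shut fingertips at about 12–18 N and swept about 0.68 rad clockwise. With the finger still on it, three points along the pointer gave 0.74, 0.80 and 0.89 rad. After I lifted off, the top and side pictures showed it resting at the two dots, and the last side picture still did.
- **Start button:** the tip stopped at 75.3 mm under 17 N and stayed there at 22 N. Full travel should end at 75 mm. There is no direct reading of the travel, so "fully in" rests on that stop height. The wide fingertip could have met the steel collar instead, but the height fits the end of travel. After release, the button looked as it did at the start.
- **Everything else:** I never went near the stop button, and the dowel stub looked unmoved in the last pictures. The arm was clear of everything, at 0.21 m height with about 0 N of contact force. In the last top picture the arm hid the pointer, so the final dial check comes from the side view only.

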